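# Press a dowel pin flush with bench-mounted locking pliers, then release them

## Robot

A 7-joint arm with a two-finger parallel gripper is mounted at the origin on the work surface. World frame = base frame: x ahead of the robot, y to its left, z up, the work surface at z = 0. Lengths are in m, angles in rad, forces in N, time in s.
With the tool pointing down it reaches from about 0.4 to 0.85 m from the base axis. Payload 10.4 kg.
Tool frame: the origin (TCP) lies at the centre of the arm's flange, where the gripper is bolted on; the fingertips stand 173 mm ahead of it and the grasp point (between the pads) lies 155 mm ahead of it; z points along the fingers, y is the line along which they close (so a half turn about z gives the same grasp; the last joint's range is limited). The gripper opens to 85 mm and grips with 20 to 120 N. Pads are 22 mm wide; open, the fingers measure 114 mm over their backs; the gripper's body (76 mm by 85 mm) begins 54 mm behind the grasp point. The pads swing forward as they close: fully open they stand 13 mm farther back than shut.
Start: joints at [1.204, 0.332, -0.065, 1.46, 0.022, 1.35, -0.088], TCP at [0.211, -0.588, 0.405] pointing down, gripper open.
Joint ranges: [-2.6, 2.6], [-0.5, 2.12], [-1.47, 1.34], [0.16, 2.42], [-1.27, 4.41], [0.06, 2.06], [-2.6, 2.6]. Speed limits (rad/s): [2.22, 2.22, 2.79, 2.79, 3.14, 3.14, 3.14].

## Interface

Orientations are given as a unit quaternion [x, y, z, w].
In Python, from workcell import manip, viewer, finder gives the robot as it stands.
- The arm moves only by the tool arm_command, never from a script. Its argument "plan" is a list of rows, each an object with "dp": the shift along the tool's x, y, z in mm, a list of three; "spin": the turn about the tool's z in rad. A call has 1 to 5 rows; each row shifts and turns the commanded pose from where the row before left it, along the tool's axes as they then stand; what a row does not reach is not made up. A row lasts 1/10 s, in which the tool goes at most 50 mm and 8.59 degrees, less where a joint would pass 70% of its speed; a pose out of reach is approached as far as the arm can. A call is refused whole if a number of a shift passes 50 or a number of a turn 0.15, either way. A call with a gripper value outside its range is refused whole. "grip" is the closure, from -1 (fully open) to 1 (shut), set as the call begins (left out, the last holds). The fingers move at their own pace and stop on an object; "newtons" is the grip in N (left out, the last holds). Time passes only in rows, so rows that do not move let the fingers close. It gives the time, the measured TCP pose, the force, the opening and the grip force at its end, in the units of the state.
- manip.get_obs(): the state, without advancing time (a new reading comes with each control period).
- viewer.camera(name): name is "scene" or "top"; returns the picture (420x560x3 uint8, blue, green, red); there is no depth.
- viewer.camera_params(name): a dict with "vertical_fov" (degrees; the focal length in pixels is half the picture's height over the tangent of half this angle, whatever the lens; pixels are square), "cx", "cy" (the principal point, pixels), "R" (3x3) and "t" (3): a world point X has camera coordinates R X + t. Camera axes: x right, y down, z forward; pixel columns grow to the right and rows downward; lengths in m; the calibration is good to about 2 mm. A picture is of the moment at which its call begins. camera_params takes no time and is no camera call.
- manip.hand_in(): hands the job in; it is judged then, once.
Trained networks look in the newest picture that a camera, given by its name, has taken for a name from the list of things; names that differ only in an ending like _2 or _b are one class to them, and where a whole thing is asked for, a point or a joint stands for the part that bears it (a point fixed in the world has none). Each returns a list of dicts, best first, with "score" (0 to 1); they miss things now and then, are a little off and sometimes report something else, mostly with a low value. They report only what shows in the picture. A call takes as long as a camera call. They do not tell look-alikes from the thing itself.
- finder.find_in(camera, thing): "position" ([x, y, z] in m, in world coordinates, good to about 4 mm: the middle of the surface that is visible of it).
The state is a dict: "clock": time; "joint_pos": joint angles; "joint_velocities": joint speeds; "tau": joint torques, N m; "position": TCP position; "ee_rot": TCP orientation; "ft_force": force on the tool from outside, world axes, zero at the start; "torque": the same for the moment, N m; "grip_width": opening from 0.0 (shut) to 1.0 (fully open); "grasp_force": force on a finger pad.
Only numpy, scipy, OpenCV 4.12 (cv2) and the standard library are available. Lean on these libraries where they do the work, as an engineer would, in place of code of your own. Each camera call takes 0.05 s, during which the arm holds its last target. There are 200 camera calls.

## Task

Slide the aluminium casting along its channel under the open jaw until you feel it meet the yellow bumper, and seat it there with a steady push of about 15 N, never over 30 N. Then push the handle of the locking pliers down over centre so that the jaw presses the brass pin flush and stays locked on it by itself once you let go; after that press the red release lever down to spring the pliers open, leaving the casting where it is. Never lean on the pliers with more than 35 N, and leave everything else on the bench alone.

Things in the scene. Friction and masses are not known exactly. Their poses are not given: they have to be found in the camera images.
- pliers: Locking pliers on a board 375 x 104 mm (x -125 to 250, top z 15). Origin: on the bench below the jaw's pad. +x runs from the channel's open end past stop and pivots along the handle; z up. Channel: floor z 22, x -125 to 55, rails 12 mm high at y +-31.5. Jaw and cheeks: x -20 to 150, y +-20, below z 100 mm.
- stop: Dark end block of the channel, 74 wide, 20 mm high; origin: lower middle of its face towards the casting (pliers x 47, z 22). On it, towards the casting, a yellow bumper 40 mm wide on a set screw: its face stands 6 to 19 mm in front of the block, differently each time and not measured: feel for it. It is rigid. Seat the casting with 10 to 30 N for 0.3 s or more; mere sliding takes 1 to 4 N.
- casting: Loose aluminium casting, 0.33 to 0.7 kg, in the channel, origin at pliers x -75 to -45 mm. Flange 77 (x -42 to 35) x 60 x 14 mm, 1.5 mm gap to each rail; origin: under the pin at the flange's underside; axes as the pliers'. Upright rib at the end away from the stop: x -42 to -30, 44 wide, top z 60 mm; push the rear face low (z 5 to 15; high pushes tip it) or pinch the rib. Seated on the bumper, its origin lies at pliers x -7 to +6.
- pin (a joint): Brass dowel pin, 10 mm diameter, upright at the casting's origin: m it has been pressed in; 0 = standing 7 mm proud of the flange, 0.007 = flush. It starts at 0 to 0.003 and is held by about 12 N of friction; the jaw presses it.
- pad: Black pad, 30 x 14 mm, sprung (8 N per mm) in the upper jaw's tip; origin: centre of its lower face, about 50 mm above the bench when open. It comes down at pliers x 0, y 0, so it meets the pin only when the casting is seated. Locked, it presses with 10 to 30 N.
- handle (a joint): Moving upper handle, rad: 0 = sprung open, pointing to pliers +x and 0.65 rad upward; 0.65 = down on its stop, level. Pivot at pliers x 135, z 81 mm; bar 22 wide, 14 thick, end 130 mm from it. Through a toggle it drives the jaw: opening torque about 1.6 Nm at 0, none at about 0.55 (centre); beyond that it snaps to 0.65 and stays locked.
- handle_press (a point): Point on top of the handle's black grip, 108 mm from its pivot and 8.5 mm above the bar's mid-line, where to push down (10 to 15 N at first). Moves with the handle.
- lever (a joint): Red release lever hinged under the handle, rad: 0 = at rest (sprung), 0.62 = fully pressed. On the locked pliers, pressing its tab 20 to 35 mm down (about 5 N) turns it 0.4 to 0.6; its toe pushes off a post and lifts the handle to about 0.47, over centre: it springs up to 0 as you let go. Keep off it while closing.
- lever_tab (a point): Centre of the top of the red tab, 42 x 24 mm, that sticks out beyond the handle's end (163 mm from the handle pivot). Moves with handle and lever; with the pliers locked it lies about 78 mm above the bench.
- jar_green: Bystander: clear jar with green lid, 52 mm diameter, 75 mm high, beside the pliers; origin at its underside.
- jar_black: Bystander: clear jar with black lid, 60 mm diameter, 85 mm high; origin at its underside.
- pin_tray: Bystander: blue two-compartment tray 90 x 60 x 22 mm; origin at its underside.
- gasket: Bystander: black ring 68 mm diameter, 6 mm thick, flat on the bench; origin at its underside.
- screwdriver: Bystander: screwdriver 170 mm long with orange handle, lying on the bench; origin under its middle.
- spray_can: Bystander: blue can 62 mm diameter, 150 mm high; origin at its underside.
- wrench: Bystander: wrench 180 mm long, lying on the bench to the left; origin under its middle.
Mind the look-alikes: they are no part of the job. What is shaped like the casting but orange is not meant.

How it is judged:
On the way, in this order (a step that is already met when the one before it is completed fails the run):
1. the casting is under the jaw and pressed against the stop's bumper with over 10 N while the pliers are still open (x of casting in the frame of pliers between -0.009 and 0.008 m and z of casting in the frame of pliers between 0.0195 and 0.0245 m and angle between the x axis of casting and the x axis of pliers, either way round below 0.06 rad and contact force between casting and stop above 10 N and value of joint handle below 0.1 rad), for 0.3 s.
2. the pliers are locked on the pin by themselves: handle past centre, pin flush, pad pressing, robot off the pliers (x of casting in the frame of pliers between -0.009 and 0.008 m and z of casting in the frame of pliers between 0.0195 and 0.0245 m and angle between the x axis of casting and the x axis of pliers, either way round below 0.06 rad and value of joint handle above 0.61 rad and value of joint pin above 0.006 m and contact force between pad and casting above 6 N and contact force between each of the fingers, the arm and pliers below 0.5 N), for 0.2 s.
3. the release lever is pressed on the locked pliers (value of joint lever above 0.25 rad and value of joint handle above 0.45 rad).
At the end, for the whole second after the job is handed in: Casting at rest in the channel under the jaw (origin at pliers x -9 to 8 mm, square to 0.06 rad), pin within 1 mm of flush, pliers open again (handle joint below 0.08 rad, lever below 0.1 rad), pad not pressing on it (x of casting in the frame of pliers between -0.009 and 0.008 m and z of casting in the frame of pliers between 0.0195 and 0.0245 m and angle between the x axis of casting and the x axis of pliers, either way round below 0.06 rad and value of joint handle below 0.08 rad and value of joint pin above 0.006 m and value of joint lever below 0.1 rad and contact force between pad and casting below 0.5 N and linear speed of casting below 0.01 m/s); the robot touches nothing.
It fails at once if the casting is rammed against the stop with more than 30 N (contact force between casting and stop above 30 N).
It fails at once if the robot pushes any part of the pliers with more than 35 N (contact force between any of the fingers, the arm and pliers above 35 N).
It fails at once if a bystander is moved by more than 20 mm (distance of any of jar_green, jar_black, pin_tray, gasket, screwdriver, spray_can, wrench from where it was at the start of the episode above 0.02 m).
It also fails if it takes over 61 s, if anything falls off the work surface, if the arm or the gripper's body presses on something with over 40 N, if the wrist force passes 120 N, or if a joint passes its speed limit or range.

## Working session

There is one attempt and no reset: what is moved stays moved. The work goes in short steps, Python scripts to look and compute and a tool call to move; the robot and the scene stay as the last step left them, time stands still between calls to the robot, and variables do not carry over. Pictures are saved under pics/ and viewed, at most 10 in all, crops included, and the job is handed in when it is done.

Besides the shell and the picture viewer there is one more tool, called as a command line: name --argument value ..., lists and objects as JSON in quotes. arm_command: Moves the arm, as the interface text tells. Its arguments: {"type":"object","properties":{"plan":{"type":"array","items":{"type":"object","properties":{"dp":{"type":"array","items":{"type":"number"}},"spin":{"type":"number"}}}},"grip":{"type":"number"},"newtons":{"type":"number"}},"required":["plan"]}

```bash
mkdir -p pics
cat > h.py <<'E'
import numpy as np,cv2
from workcell import manip,viewer,finder
def P(n):
    p=viewer.camera_params(n);f=210/np.tan(np.radians(p["vertical_fov"])/2)
    K=np.array([[f,0,p["cx"]],[0,f,p["cy"]],[0,0,1]]);return K@np.c_[np.array(p["R"]),np.array(p["t"])]
def tri(a,b):
    return (lambda X:X[:3]/X[3])(cv2.triangulatePoints(P("scene"),P("top"),np.float64(a).reshape(2,1),np.float64(b).reshape(2,1))[:,0])
def onz(n,px,z):
    M=P(n);A=np.c_[M[:,0],M[:,1],M[:,2]*z+M[:,3]];v=np.linalg.solve(A,[px[0],px[1],1]);return v[:2]/v[2]
def proj(n,X):
    v=P(n)@np.r_[X,1];return v[:2]/v[2]
E
python3 - <<'E'
from h import *
for c in("scene","top"):
    cv2.imwrite(f"pics/{c}0.png",viewer.camera(c))
    for t in("pliers","stop","casting","handle_press","lever_tab","pad","pin"):
        for r in finder.find_in(c,t)[:3]:print(c,t,np.round(r["position"],3),round(r["score"],2))
o=manip.get_obs();print({k:np.round(v,3) for k,v in o.items()})
E
```

```text
scene pliers [ 0.551 -0.005  0.023] 0.87
scene stop [0.538 0.079 0.136] 0.73
scene stop [ 0.557 -0.087  0.032] 0.4
scene casting [ 0.544 -0.225  0.036] 0.88
scene casting [ 0.387 -0.49   0.018] 0.64
scene casting [ 0.429 -0.205  0.003] 0.61
scene handle_press [0.538 0.08  0.137] 0.66
scene lever_tab [0.541 0.112 0.16 ] 0.54
scene pin [ 0.43  -0.205  0.003] 0.62
scene pin [ 0.71  -0.119  0.054] 0.55
top pliers [ 0.528 -0.053  0.025] 0.81
top pliers [ 0.696 -0.235  0.075] 0.18
top stop [ 0.527 -0.091  0.042] 0.54
top casting [ 0.54  -0.213  0.037] 0.85
top casting [ 0.383 -0.483  0.012] 0.58
top handle_press [0.53  0.062 0.145] 0.9
top handle_press [ 0.427 -0.212  0.008] 0.22
top lever_tab [0.531 0.122 0.173] 0.63
top pad [ 0.428 -0.21   0.007] 0.67
{'clock': np.float64(0.8), 'joint_pos': array([ 1.204,  0.332, -0.065,  1.46 ,  0.022,  1.35 , -0.088]), 'joint_velocities': array([ 0.001,  0.   ,  0.001,  0.   , -0.001, -0.   , -0.002]), 'tau': array([ 2.0000e-03, -6.2516e+01,  5.1000e-02, -3.9180e+01,  1.7000e-02,
        2.0000e-03, -0.0000e+00]), 'position': array([ 0.211, -0.588,  0.405]), 'ee_rot': array([0.985, 0.171, 0.   , 0.   ]), 'ft_force': array([-0.455,  0.071,  0.454]), 'torque': array([-0.023,  0.002, -0.033]), 'grasp_force': np.float64(0.0), 'grip_width': np.float64(1.003)}
```

View pics/scene0.png

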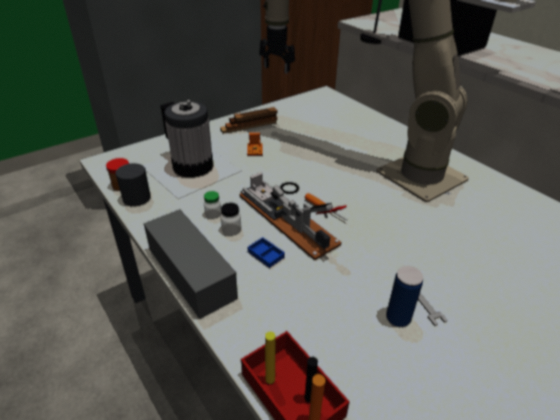

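View pics/top0.png

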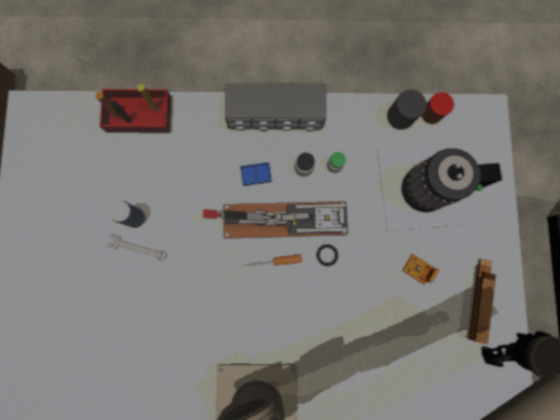

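The scene view shows the pliers on the orange board at about (290,215). The top view shows the board from (222,205) to (348,235), the casting near (330,217) and the red tab at (211,213). The tray, jars, gasket and screwdriver lie alongside, and the orange look-alike is at (420,268). I'll zoom in on both.

Run:
```python
from h import *
a=cv2.imread("pics/top0.png")[190:250,195:360];a=cv2.resize(a,None,fx=4.8,fy=4.8,interpolation=cv2.INTER_CUBIC)
b=cv2.imread("pics/scene0.png")[165:265,225:355];b=cv2.resize(b,(390,300),interpolation=cv2.INTER_CUBIC)
c=np.zeros((600,800,3),np.uint8);c[:a.shape[0],:a.shape[1]]=a;c[295:595,:390]=b
cv2.imwrite("pics/c1.png",cv2.convertScaleAbs(c,alpha=1.6))
for n in("top","scene"):
    p=viewer.camera_params(n);print(n,-np.array(p["R"]).T@p["t"])
```

```text
top [ 0.37345035 -0.02681816  1.3265851 ]
scene [1.18244043 0.75007664 0.86981373]
```

View pics/c1.png

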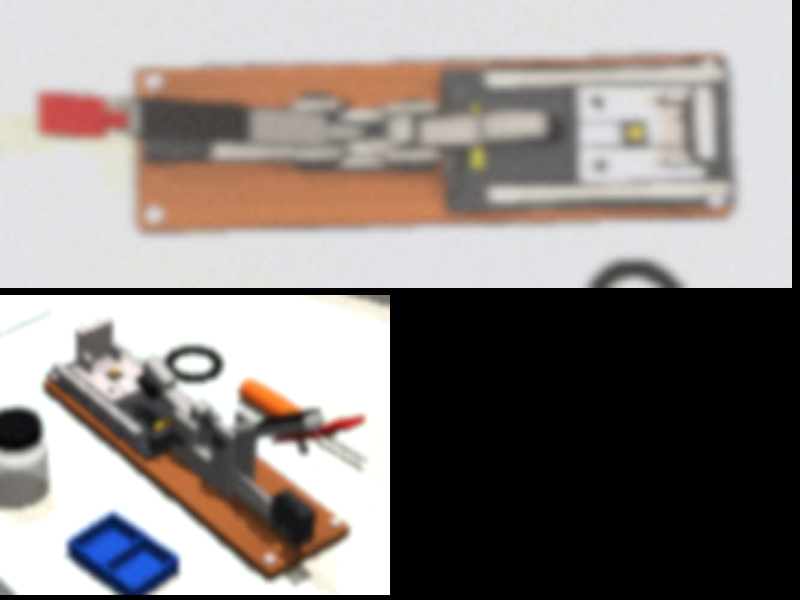

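The crop shows the board corners at (137,70), (725,57), (733,213) and (140,231). The pin is at (636,132), the rib at (704,123), the yellow bumper at (478,158), and the red tab at (72,114). I'll fit the board's pose and cross-check it.

```bash
cat >> h.py <<'E'
def W(x,y,z,q):
    c,s=np.cos(q[2]),np.sin(q[2]);return np.array([q[0]+c*x-s*y,q[1]+s*x+c*y,z])
T=lambda u,v:(195+u/4.8,190+v/4.8)
S=lambda u,v:(225+u/3,165+(v-295)/3)
E
python3 - <<'E'
from h import *
from scipy.optimize import least_squares
L=[(250,-52),(-125,-52),(-125,52),(250,52)]
t=[T(137,70),T(725,57),T(733,213),T(140,231)]
for p in t: print(np.round(onz("top",p,.015),4))
# image up = +x world; pliers +x = +y world => pliers +y = -x world
C=[(250,52),(-125,52),(-125,-52),(250,-52)]
C=[(250,-52),(-125,-52),(-125,52),(250,52)]
sc=[S(270,576),S(47,383),None,S(350,530)]
def res(q):
    r=[]
    for (x,y),a,b in zip(C,t,sc):
        X=W(x/1e3,y/1e3,.015,q);r+=list(proj("top",X)-a)
        if b and MODE: r+=list(proj("scene",X)-b)
    return np.array(r)
for MODE in(0,1):
    s=least_squares(res,[.53,-.1,1.57]);q=s.x;print(np.round(q,4),np.round(s.fun,1))
np.save("q.npy",q)
q0=q
def loc(X): 
    c,s=np.cos(q[2]),np.sin(q[2]);d=X[:2]-q[:2];return np.round([c*d[0]+s*d[1],-s*d[0]+c*d[1]],4)
print("pin",loc(onz("top",T(636,132),.041)),"rib",loc(onz("top",T(704,123),.082)),"bump",loc(onz("top",T(478,158),.038)))
tab=tri(S(347,425),T(72,114));print("tab",tab,loc(tab))
hp=tri(S(293,500),T(190,122));print("grip",hp,loc(hp))
pin=tri(S(115,374),T(636,132));print("pin3d",pin,loc(pin))
E
```

```text
[0.5802 0.103 ]
[ 0.5906 -0.2695]
[ 0.4915 -0.2721]
[0.4785 0.099 ]
[ 0.5373 -0.1474  1.6025] [-0.4 -0.4  0.4 -0.8  0.6  0.7 -0.6  0.4]
[ 0.5366 -0.1438  1.5978] [-1.5 -0.5 -0.9 -1.7 -0.7 -0.4 -2.2 -1.8 -0.6  1.2 -1.9  0.2 -0.2 -1.8]
pin [-0.0647 -0.0007] rib [-0.0998 -0.0001] bump [0.0333 0.0129]
tab [0.52727356 0.12619193 0.17282592] [0.2701 0.002 ]
grip [0.53592198 0.07246281 0.0544336 ] [ 0.2162 -0.0052]
pin3d [ 0.53772118 -0.20741824  0.03334598] [-0.0637  0.0006]
```

```bash
cat >> h.py <<'E'
Q=np.array([.5368,-.145,1.600])
from scipy.spatial.transform import Rotation as R
def rows(n,goal,yaw=1.6):
    """rows of n equal world steps from the commanded/measured pose; tool-frame mm + spin"""
    o=manip.get_obs();M=R.from_quat(o["ee_rot"]).as_matrix();y0=np.arctan2(M[1,0],M[0,0])
    d=(np.array(goal)-o["position"])*1e3/n;dy=(yaw-y0)/n
    print("yaw",round(y0,3),"tilt",np.round(M[:,2],3))
    for i in range(n):
        a=y0+dy*i;c,s=np.cos(a),np.sin(a)
        print([round(v,1) for v in(c*d[0]+s*d[1],s*d[0]-c*d[1],-d[2])],"spin",round(-dy,3))
E
python3 -c "
from h import *
rows(10,W(-.132,0,.330,Q))"
```

```text
yaw 0.344 tilt [ 0. -0. -1.]
[np.float64(41.6), np.float64(-18.2), np.float64(7.5)] spin -0.126
[np.float64(43.5), np.float64(-12.9), np.float64(7.5)] spin -0.126
[np.float64(44.8), np.float64(-7.3), np.float64(7.5)] spin -0.126
[np.float64(45.3), np.float64(-1.6), np.float64(7.5)] spin -0.126
[np.float64(45.2), np.float64(4.1), np.float64(7.5)] spin -0.126
[np.float64(44.3), np.float64(9.7), np.float64(7.5)] spin -0.126
[np.float64(42.8), np.float64(15.2), np.float64(7.5)] spin -0.126
[np.float64(40.5), np.float64(20.4), np.float64(7.5)] spin -0.126
[np.float64(37.6), np.float64(25.3), np.float64(7.5)] spin -0.126
[np.float64(34.2), np.float64(29.8), np.float64(7.5)] spin -0.126
```

arm_command --plan '[{"dp":[41.5,-18,7.5],"spin":-0.125},{"dp":[43.5,-13,7.5],"spin":-0.125},{"dp":[45,-7.5,7.5],"spin":-0.125},{"dp":[45.5,-1.5,7.5],"spin":-0.125},{"dp":[45,4,7.5],"spin":-0.125}]' --grip 1

```text
clock: 1.3
position: [0.377, -0.4313, 0.3672]
ee_rot: [0.884, 0.468, 0.0, 0.0]
ft_force: [0.9, 0.5, 0.1]
grip_width: 0.145
grasp_force: 0.0
```

arm_command --plan '[{"dp":[44.5,9.5,7.5],"spin":-0.125},{"dp":[43,15,7.5],"spin":-0.125},{"dp":[40.5,20.5,7.5],"spin":-0.125},{"dp":[37.5,25.5,7.5],"spin":-0.125},{"dp":[34,30,7.5],"spin":-0.125}]'

```text
clock: 1.8
position: [0.5429, -0.2764, 0.3297]
ee_rot: [0.697, 0.717, 0.0, 0.0]
ft_force: [0.1, -0.3, 0.2]
grip_width: 0.002
grasp_force: 0.0
```

arm_command --plan '[{"dp":[0,0,0],"spin":0},{"dp":[0,0,0],"spin":0},{"dp":[0,0,0],"spin":0}]'

```text
clock: 2.1
position: [0.5412, -0.2787, 0.3297]
ee_rot: [0.7, 0.714, -0.0, 0.0]
ft_force: [0.4, -1.0, 0.0]
grip_width: 0.0
grasp_force: 0.0
```

```bash
python3 -c "
from h import *
rows(3,W(-.132,0,.213,Q));print(manip.get_obs()['position'])"
```

```text
yaw 1.592 tilt [-0.    -0.001 -1.   ]
[np.float64(0.6), np.float64(-0.2), np.float64(38.9)] spin -0.003
[np.float64(0.6), np.float64(-0.2), np.float64(38.9)] spin -0.003
[np.float64(0.6), np.float64(-0.2), np.float64(38.9)] spin -0.003
[ 0.5412135  -0.27870905  0.32972529]
```

arm_command --plan '[{"dp":[0,0,40],"spin":-0.008},{"dp":[0,0,40],"spin":0},{"dp":[0,0,35],"spin":0},{"dp":[0,0,0],"spin":0}]'

```text
clock: 2.5
position: [0.5391, -0.2785, 0.2103]
ee_rot: [0.697, 0.717, -0.002, -0.004]
ft_force: [0.7, -0.7, 0.3]
grip_width: -0.001
grasp_force: 0.0
```

Run:
```python
from h import *
a=viewer.camera("top")[170:260,195:365];b=viewer.camera("scene")[150:265,215:355]
a=cv2.resize(a,(600,318),interpolation=3);b=cv2.resize(b,(340,280),interpolation=3)
c=np.zeros((600,600,3),np.uint8);c[:318]=a;c[318:598,:340]=b;cv2.imwrite("pics/c2.png",cv2.convertScaleAbs(c,alpha=1.6))
```

```text
(no output)
```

View pics/c2.png

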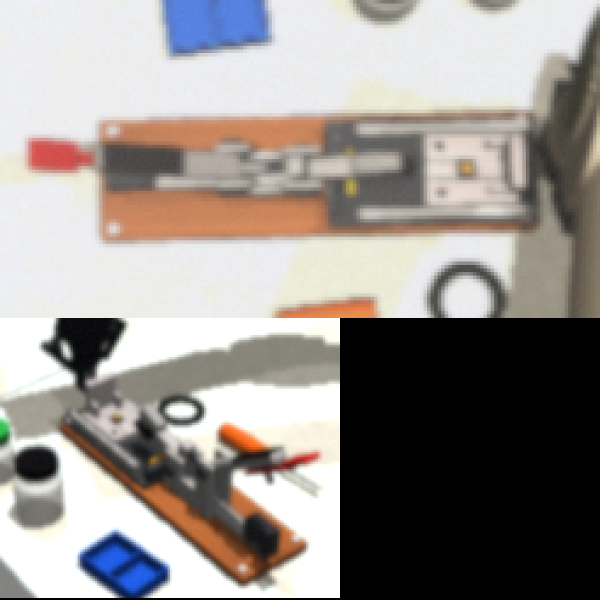

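The crop shows the closed fingers just behind the rib, at about (545,160), centred in the channel. Next I go lower and push.

arm_command --plan '[{"dp":[0,0,5],"spin":-0.004},{"dp":[0,0,5],"spin":0},{"dp":[5,0,0],"spin":0},{"dp":[5,0,0],"spin":0},{"dp":[5,0,0],"spin":0}]'

```text
clock: 3.1
position: [0.5414, -0.262, 0.2052]
ee_rot: [0.694, 0.72, 0.0, 0.0]
ft_force: [-0.4, -0.2, -0.1]
grip_width: 0.0
grasp_force: 0.0
```

arm_command --plan '[{"dp":[6,0,0],"spin":0},{"dp":[6,0,0],"spin":0},{"dp":[6,0,0],"spin":0},{"dp":[6,0,0],"spin":0},{"dp":[6,0,0],"spin":0}]'

```text
clock: 3.6
position: [0.5402, -0.2325, 0.205]
ee_rot: [0.695, 0.719, -0.0, 0.0]
ft_force: [0.6, -4.6, 2.3]
grip_width: 0.003
grasp_force: 0.0
```

arm_command --plan '[{"dp":[4,0,0],"spin":0},{"dp":[4,0,0],"spin":0},{"dp":[4,0,0],"spin":0},{"dp":[4,0,0],"spin":0},{"dp":[2,0,0],"spin":0}]'

```text
clock: 4.1
position: [0.5396, -0.2142, 0.2047]
ee_rot: [0.694, 0.719, 0.0, -0.0]
ft_force: [0.9, -4.1, 2.4]
grip_width: -0.001
grasp_force: 0.0
```

arm_command --plan '[{"dp":[1,0,0],"spin":0},{"dp":[1,0,0],"spin":0},{"dp":[1,0,0],"spin":0}]'

```text
clock: 4.4
position: [0.5394, -0.2119, 0.2047]
ee_rot: [0.695, 0.719, -0.0, 0.0]
ft_force: [0.4, -4.7, 1.1]
grip_width: 0.0
grasp_force: 0.0
```

arm_command --plan '[{"dp":[1,0,0],"spin":0},{"dp":[1,0,0],"spin":0},{"dp":[1,0,0],"spin":0},{"dp":[1,0,0],"spin":0}]'

```text
clock: 4.8
position: [0.5393, -0.2076, 0.2047]
ee_rot: [0.695, 0.719, -0.0, 0.0]
ft_force: [0.1, -4.0, 2.1]
grip_width: 0.001
grasp_force: 0.0
```

arm_command --plan '[{"dp":[1,0,0],"spin":0},{"dp":[1,0,0],"spin":0},{"dp":[1,0,0],"spin":0}]'

```text
clock: 5.1
position: [0.5392, -0.2046, 0.2047]
ee_rot: [0.695, 0.719, -0.0, 0.0]
ft_force: [-0.0, -4.4, 2.4]
grip_width: 0.001
grasp_force: 0.0
```

arm_command --plan '[{"dp":[1,0,0],"spin":0},{"dp":[1,0,0],"spin":0}]'

```text
clock: 5.3
position: [0.5391, -0.2026, 0.2047]
ee_rot: [0.695, 0.719, -0.0, 0.0]
ft_force: [-0.3, -3.7, 1.9]
grip_width: 0.003
grasp_force: 0.0
```

arm_command --plan '[{"dp":[1,0,0],"spin":0},{"dp":[1,0,0],"spin":0}]'

```text
clock: 5.5
position: [0.5391, -0.2006, 0.2047]
ee_rot: [0.695, 0.719, -0.0, 0.0]
ft_force: [-0.3, -5.2, 2.6]
grip_width: -0.003
grasp_force: 0.0
```

arm_command --plan '[{"dp":[1,0,0],"spin":0},{"dp":[1,0,0],"spin":0}]'

```text
clock: 5.7
position: [0.5389, -0.2, 0.205]
ee_rot: [0.695, 0.719, -0.001, 0.001]
ft_force: [-0.1, -11.2, 3.4]
grip_width: 0.002
grasp_force: 0.0
```

Contact with the bumper is at y ≈ -0.200, which puts the casting origin at pliers x ≈ -2 mm. That is plausible.

arm_command --plan '[{"dp":[0.7,0,0],"spin":0}]'

```text
clock: 5.8
position: [0.5389, -0.1998, 0.2051]
ee_rot: [0.695, 0.719, -0.001, 0.001]
ft_force: [-0.7, -12.7, 3.7]
grip_width: 0.001
grasp_force: 0.0
```

arm_command --plan '[{"dp":[0,0,0],"spin":0}]'

```text
clock: 5.9
position: [0.5388, -0.1998, 0.2052]
ee_rot: [0.695, 0.719, -0.001, 0.001]
ft_force: [-0.1, -10.9, 2.8]
grip_width: -0.004
grasp_force: 0.0
```

arm_command --plan '[{"dp":[1,0,0],"spin":0},{"dp":[0,0,0],"spin":0}]'

```text
clock: 6.1
position: [0.5388, -0.1995, 0.2053]
ee_rot: [0.696, 0.719, -0.001, 0.002]
ft_force: [-0.7, -14.4, 4.5]
grip_width: 0.007
grasp_force: 0.0
```

arm_command --plan '[{"dp":[0.6,0,0],"spin":0},{"dp":[0,0,0],"spin":0}]'

```text
clock: 6.3
position: [0.5388, -0.1994, 0.2055]
ee_rot: [0.696, 0.718, -0.001, 0.002]
ft_force: [-0.5, -15.0, 3.9]
grip_width: 0.0
grasp_force: 0.0
```

arm_command --plan '[{"dp":[1,0,0],"spin":0},{"dp":[0,0,0],"spin":0},{"dp":[0,0,0],"spin":0},{"dp":[0,0,0],"spin":0}]'

```text
clock: 6.7
position: [0.5387, -0.1991, 0.2057]
ee_rot: [0.696, 0.718, -0.001, 0.002]
ft_force: [-1.4, -17.9, 6.1]
grip_width: 0.001
grasp_force: 0.0
```

arm_command --plan '[{"dp":[0,0,0],"spin":0},{"dp":[0,0,0],"spin":0},{"dp":[0,0,0],"spin":0},{"dp":[0,0,0],"spin":0}]'

```text
clock: 7.1
position: [0.5387, -0.1991, 0.2057]
ee_rot: [0.696, 0.718, -0.001, 0.002]
ft_force: [-1.3, -17.5, 5.7]
grip_width: -0.002
grasp_force: 0.0
```

Seated at about 15 N and held. I'm backing off and rising towards the handle.

arm_command --plan '[{"dp":[-5,0,0],"spin":0},{"dp":[-15,0,0],"spin":0},{"dp":[0,0,-40],"spin":0},{"dp":[0,0,-50],"spin":0},{"dp":[0,0,-50],"spin":0}]'

```text
clock: 7.6
position: [0.5393, -0.2152, 0.3456]
ee_rot: [0.694, 0.72, 0.0, -0.001]
ft_force: [1.8, 0.2, -0.5]
grip_width: 0.001
grasp_force: 0.0
```

arm_command --plan '[{"dp":[0,0,-40],"spin":0},{"dp":[0,0,0],"spin":0},{"dp":[0,0,0],"spin":0}]'

```text
clock: 7.9
position: [0.5397, -0.2153, 0.3851]
ee_rot: [0.694, 0.72, 0.0, 0.0]
ft_force: [0.1, 0.6, -1.6]
grip_width: 0.0
grasp_force: 0.0
```

Run:
```python
from h import *
a=viewer.camera("top")[170:260,195:365];b=viewer.camera("scene")[150:265,215:355]
for t in("handle_press","lever_tab","casting"):
  for c in("top","scene"):
    for r in finder.find_in(c,t)[:1]:print(c,t,np.round(r["position"],3),round(r["score"],2))
a=cv2.resize(a,(600,318),interpolation=3);b=cv2.resize(b,(340,280),interpolation=3)
c=np.zeros((600,600,3),np.uint8);c[:318]=a;c[318:598,:340]=b;cv2.imwrite("pics/c3.png",cv2.convertScaleAbs(c,alpha=1.6))
print("expected hp",W(.2158,0,.153,Q),"tab",W(.265,0,.180,Q),manip.get_obs()["position"])
rows(6,W(.2158,0,.345,Q))
```

```text
top handle_press [0.529 0.059 0.145] 0.73
scene handle_press [0.538 0.081 0.143] 0.66
top lever_tab [0.529 0.122 0.178] 0.5
scene lever_tab [0.561 0.387 0.104] 0.64
top casting [ 0.533 -0.161  0.037] 0.95
scene casting [ 0.392 -0.483  0.014] 0.79
expected hp [0.53049874 0.07070798 0.153     ] tab [0.52906213 0.119887   0.18      ] [ 0.53954392 -0.215348    0.38403896]
yaw 1.606 tilt [-0.001  0.001 -1.   ]
[np.float64(47.7), np.float64(0.2), np.float64(6.5)] spin 0.001
[np.float64(47.7), np.float64(0.1), np.float64(6.5)] spin 0.001
[np.float64(47.7), np.float64(0.1), np.float64(6.5)] spin 0.001
[np.float64(47.7), np.float64(0.0), np.float64(6.5)] spin 0.001
[np.float64(47.7), np.float64(-0.0), np.float64(6.5)] spin 0.001
[np.float64(47.7), np.float64(-0.1), np.float64(6.5)] spin 0.001
```

View pics/c3.png

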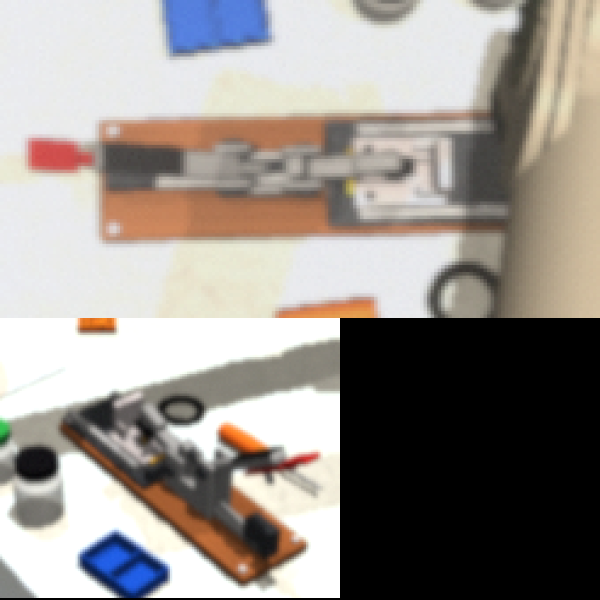

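The casting now sits under the jaw in the top crop, with the rib at (445,165) and the flange against the bumper at (350,187). The pliers are still open. I'm moving above the handle grip.

arm_command --plan '[{"dp":[48,0,3],"spin":0},{"dp":[48,0,5],"spin":0},{"dp":[48,0,5],"spin":0},{"dp":[48,0,5],"spin":0},{"dp":[48,0,5],"spin":0}]'

```text
clock: 8.8
position: [0.5307, 0.0263, 0.3615]
ee_rot: [0.695, 0.719, -0.0, 0.0]
ft_force: [0.2, -1.0, 0.9]
grip_width: 0.0
grasp_force: 0.0
```

arm_command --plan '[{"dp":[46,0,10],"spin":0},{"dp":[0,0,6],"spin":0},{"dp":[0,0,0],"spin":0}]'

```text
clock: 9.1
position: [0.5292, 0.0712, 0.3448]
ee_rot: [0.694, 0.72, -0.001, -0.001]
ft_force: [-0.8, -0.5, 0.6]
grip_width: 0.003
grasp_force: 0.0
```

arm_command --plan '[{"dp":[-6,0,0],"spin":0},{"dp":[0,0,5],"spin":0},{"dp":[0,0,5],"spin":0},{"dp":[0,0,3],"spin":0}]'

```text
clock: 9.5
position: [0.5298, 0.0636, 0.3321]
ee_rot: [0.695, 0.719, -0.0, -0.0]
ft_force: [0.1, 0.1, 0.7]
grip_width: 0.003
grasp_force: 0.0
```

arm_command --plan '[{"dp":[0,0,2],"spin":0},{"dp":[0,0,2],"spin":0}]'

```text
clock: 9.7
position: [0.5298, 0.0644, 0.3285]
ee_rot: [0.695, 0.719, -0.0, -0.0]
ft_force: [-1.0, 0.1, -0.3]
grip_width: 0.001
grasp_force: 0.0
```

arm_command --plan '[{"dp":[0,0,2],"spin":0},{"dp":[0,0,2],"spin":0}]'

```text
clock: 9.9
position: [0.5298, 0.0645, 0.3246]
ee_rot: [0.695, 0.719, 0.0, 0.0]
ft_force: [-0.5, 0.1, 6.2]
grip_width: 0.002
grasp_force: 3.3
```

arm_command --plan '[{"dp":[0,0,2],"spin":0},{"dp":[0,0,0],"spin":0}]'

```text
clock: 10.1
position: [0.5301, 0.0645, 0.3238]
ee_rot: [0.695, 0.719, 0.0, 0.001]
ft_force: [-4.0, -2.2, 11.3]
grip_width: 0.001
grasp_force: 5.4
```

arm_command --plan '[{"dp":[1,0,3],"spin":0},{"dp":[2,0,3],"spin":0}]'

```text
clock: 10.3
position: [0.5303, 0.0676, 0.3184]
ee_rot: [0.695, 0.719, 0.001, 0.001]
ft_force: [-3.9, 0.1, 14.6]
grip_width: 0.003
grasp_force: 6.1
```

arm_command --plan '[{"dp":[2,0,3],"spin":0},{"dp":[2,0,3],"spin":0}]'

```text
clock: 10.5
position: [0.5301, 0.0719, 0.3123]
ee_rot: [0.695, 0.719, 0.001, 0.001]
ft_force: [-2.6, -1.2, 14.2]
grip_width: 0.001
grasp_force: 5.8
```

arm_command --plan '[{"dp":[2,0,3],"spin":0},{"dp":[2,0,3],"spin":0},{"dp":[2,0,3],"spin":0}]'

```text
clock: 10.8
position: [0.5299, 0.0776, 0.3031]
ee_rot: [0.695, 0.719, 0.001, 0.001]
ft_force: [-3.1, -1.6, 12.5]
grip_width: -0.003
grasp_force: 6.3
```

arm_command --plan '[{"dp":[1.5,0,3],"spin":0},{"dp":[1.5,0,3],"spin":0},{"dp":[1.5,0,3],"spin":0}]'

```text
clock: 11.1
position: [0.5298, 0.082, 0.2941]
ee_rot: [0.695, 0.719, 0.001, 0.001]
ft_force: [-2.0, -2.2, 11.3]
grip_width: 0.001
grasp_force: 5.6
```

arm_command --plan '[{"dp":[1,0,3],"spin":0},{"dp":[1,0,3],"spin":0},{"dp":[1,0,3],"spin":0}]'

```text
clock: 11.4
position: [0.5297, 0.0852, 0.2848]
ee_rot: [0.695, 0.719, 0.001, 0.001]
ft_force: [-0.2, -0.1, 7.1]
grip_width: -0.0
grasp_force: 3.6
```

arm_command --plan '[{"dp":[1,0,3],"spin":0},{"dp":[0.5,0,2],"spin":0}]'

```text
clock: 11.6
position: [0.5296, 0.0867, 0.2794]
ee_rot: [0.695, 0.719, 0.001, 0.001]
ft_force: [1.8, -0.1, 5.1]
grip_width: 0.002
grasp_force: 2.3
```

arm_command --plan '[{"dp":[0.5,0,2],"spin":0},{"dp":[0.5,0,2],"spin":0}]'

```text
clock: 11.8
position: [0.5294, 0.0875, 0.2751]
ee_rot: [0.695, 0.719, 0.001, 0.001]
ft_force: [2.1, 0.7, 3.1]
grip_width: 0.003
grasp_force: 1.3
```

arm_command --plan '[{"dp":[0.5,0,2],"spin":0},{"dp":[0,0,2],"spin":0}]'

```text
clock: 12.0
position: [0.5287, 0.0879, 0.2702]
ee_rot: [0.695, 0.719, -0.0, -0.0]
ft_force: [-0.5, 0.1, -0.4]
grip_width: 0.002
grasp_force: 0.1
```

arm_command --plan '[{"dp":[0,0,2],"spin":0},{"dp":[0,0,2],"spin":0},{"dp":[0,0,2],"spin":0}]'

```text
clock: 12.3
position: [0.5288, 0.0878, 0.2643]
ee_rot: [0.695, 0.719, -0.0, -0.0]
ft_force: [-0.4, -0.3, -0.3]
grip_width: -0.003
grasp_force: 0.0
```

arm_command --plan '[{"dp":[0,0,2],"spin":0},{"dp":[0,0,0],"spin":0}]'

```text
clock: 12.5
position: [0.5288, 0.0878, 0.2623]
ee_rot: [0.695, 0.719, -0.0, -0.0]
ft_force: [0.0, 0.5, 0.0]
grip_width: -0.003
grasp_force: 0.0
```

It has snapped over centre. I'm rising clear to check.

arm_command --plan '[{"dp":[0,0,-30],"spin":0},{"dp":[0,0,-30],"spin":0},{"dp":[0,0,0],"spin":0},{"dp":[0,0,0],"spin":0}]'

```text
clock: 12.9
position: [0.5291, 0.0879, 0.3231]
ee_rot: [0.695, 0.719, 0.0, 0.001]
ft_force: [-0.7, -0.6, -0.9]
grip_width: -0.001
grasp_force: 0.0
```

Run:
```python
from h import *
a=viewer.camera("top")[170:260,195:365];b=viewer.camera("scene")[150:265,215:355]
for t in("lever_tab","handle_press"):
  for c in("top","scene"):
    for r in finder.find_in(c,t)[:2]:print(c,t,np.round(r["position"],3),round(r["score"],2))
a=cv2.resize(a,(600,318),interpolation=3);b=cv2.resize(b,(340,280),interpolation=3)
c=np.zeros((600,600,3),np.uint8);c[:318]=a;c[318:598,:340]=b;cv2.imwrite("pics/c4.png",cv2.convertScaleAbs(c,alpha=1.6))
X=W(.298,0,.078,Q);print("exp tab",X,"top px",(proj("top",X)-[195,170])*3.53,"scene px",(proj("scene",X)-[215,150])*2.43+[0,318])
```

```text
scene lever_tab [0.539 0.147 0.078] 0.44
top handle_press [ 0.53  -0.003  0.09 ] 0.53
scene handle_press [0.534 0.084 0.081] 0.78
exp tab [0.52809854 0.15287293 0.078     ] top px [ 30.62066631 172.94089728] scene px [308.8325264  540.14120638]
```

View pics/c4.png

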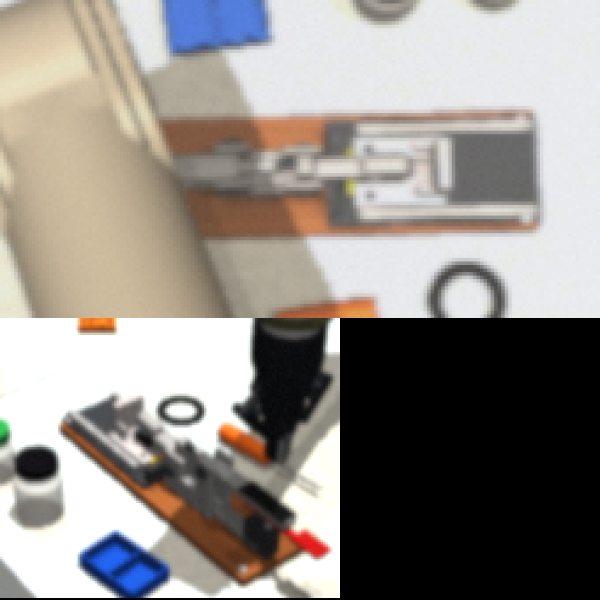

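The handle is level and locked, and the red tab in the scene crop at (310,542) matches its predicted position. I'm moving over the tab.

arm_command --plan '[{"dp":[34,0,0],"spin":0},{"dp":[34,0,0],"spin":0},{"dp":[0,0,30],"spin":0},{"dp":[0,0,25],"spin":0},{"dp":[0,0,10],"spin":0}]'

```text
clock: 13.7
position: [0.5257, 0.1556, 0.2551]
ee_rot: [0.694, 0.72, -0.002, -0.001]
ft_force: [-0.9, 0.6, 0.6]
grip_width: 0.0
grasp_force: 0.0
```

arm_command --plan '[{"dp":[0,0,4],"spin":0},{"dp":[0,0,4],"spin":0},{"dp":[0,0,4],"spin":0}]'

```text
clock: 14.0
position: [0.5271, 0.1562, 0.2469]
ee_rot: [0.695, 0.719, 0.001, 0.001]
ft_force: [-0.3, 0.2, 4.1]
grip_width: 0.001
grasp_force: 2.3
```

arm_command --plan '[{"dp":[0,0,4],"spin":0},{"dp":[0,0,4],"spin":0}]'

```text
clock: 14.2
position: [0.527, 0.156, 0.2383]
ee_rot: [0.695, 0.719, 0.001, 0.001]
ft_force: [0.7, -1.4, 2.7]
grip_width: 0.001
grasp_force: 0.9
```

arm_command --plan '[{"dp":[0,0,4],"spin":0},{"dp":[0,0,4],"spin":0}]'

```text
clock: 14.4
position: [0.5267, 0.1555, 0.2294]
ee_rot: [0.695, 0.719, -0.0, 0.0]
ft_force: [-0.6, -1.3, 5.0]
grip_width: 0.004
grasp_force: 1.9
```

arm_command --plan '[{"dp":[0,0,3],"spin":0},{"dp":[0,0,3],"spin":0}]'

```text
clock: 14.6
position: [0.5267, 0.1557, 0.2235]
ee_rot: [0.695, 0.719, -0.0, 0.0]
ft_force: [-0.2, -1.1, 3.9]
grip_width: 0.001
grasp_force: 1.6
```

arm_command --plan '[{"dp":[0,0,3],"spin":0},{"dp":[0,0,3],"spin":0}]'

```text
clock: 14.8
position: [0.5272, 0.1561, 0.2188]
ee_rot: [0.695, 0.719, 0.001, 0.001]
ft_force: [-0.1, -1.2, 19.6]
grip_width: 0.004
grasp_force: 8.1
```

arm_command --plan '[{"dp":[0,0,3],"spin":0},{"dp":[0,0,0],"spin":0}]'

```text
clock: 15.0
position: [0.5278, 0.1561, 0.2167]
ee_rot: [0.695, 0.719, 0.001, 0.001]
ft_force: [0.8, -3.0, 21.6]
grip_width: 0.002
grasp_force: 9.0
```

Run:
```python
from h import *
b=viewer.camera("scene")[150:265,215:355]
cv2.imwrite("pics/c5.png",cv2.convertScaleAbs(cv2.resize(b,(560,460),interpolation=3),alpha=1.6))
```

```text
(no output)
```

View pics/c5.png

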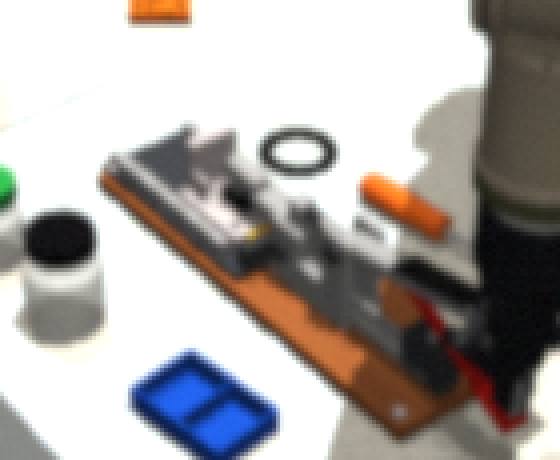

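The handle has lifted and the red lever is pressed to its stop, with the tab at about (500,410). I'm releasing upward gently.

arm_command --plan '[{"dp":[0,0,-5],"spin":0},{"dp":[0,0,-8],"spin":0},{"dp":[0,0,-10],"spin":0}]'

```text
clock: 15.35
position: [0.5264, 0.1566, 0.2381]
ee_rot: [0.694, 0.72, 0.0, -0.0]
ft_force: [0.4, 4.8, 3.4]
grip_width: 0.0
grasp_force: 2.0
```

arm_command --plan '[{"dp":[0,0,-20],"spin":0},{"dp":[0,0,-25],"spin":0},{"dp":[0,0,-25],"spin":0},{"dp":[0,0,-30],"spin":0},{"dp":[0,0,-30],"spin":0}]'

```text
clock: 15.85
position: [0.5261, 0.1553, 0.3686]
ee_rot: [0.695, 0.719, -0.001, -0.0]
ft_force: [0.9, 0.0, -0.3]
grip_width: 0.004
grasp_force: 0.0
```

arm_command --plan '[{"dp":[20,0,-40],"spin":0},{"dp":[50,0,-30],"spin":0},{"dp":[50,0,0],"spin":0},{"dp":[50,0,0],"spin":0},{"dp":[0,0,0],"spin":0}]'

```text
clock: 16.35
position: [0.5175, 0.3253, 0.4331]
ee_rot: [0.691, 0.723, -0.0, -0.002]
ft_force: [-1.6, 0.6, -0.6]
grip_width: 0.003
grasp_force: 0.0
```

Run:
```python
from h import *
a=viewer.camera("top")[170:260,195:365];b=viewer.camera("scene")[150:265,215:355]
a=cv2.resize(a,(600,318),interpolation=3);b=cv2.resize(b,(340,280),interpolation=3)
c=np.zeros((600,600,3),np.uint8);c[:318]=a;c[318:598,:340]=b;cv2.imwrite("pics/c6.png",cv2.convertScaleAbs(c,alpha=1.6))
for c in("top","scene"):
    for r in finder.find_in(c,"lever_tab")[:2]:print(c,np.round(r["position"],3),round(r["score"],2))
```

```text
top [0.53  0.121 0.175] 0.53
```

View pics/c6.png

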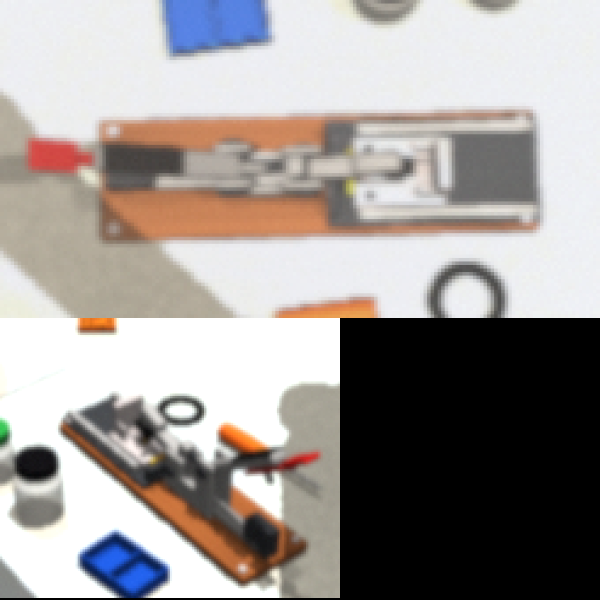

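The pliers are open again, with the tab back at (58,156) in the top crop as at the start. The casting is still in place and the robot is clear, so I'm handing in.

```bash
python3 -c "
from h import *
print(manip.hand_in())"
```

```text
the job is handed in; nothing more can be done
None
```

I handed the job in after about 16 s of the 61 s allowed; the hand-in gave no verdict. The casting was seated on the bumper at about 15 N, the pliers locked over centre and sprang open again with the red lever, and the casting looked unmoved. I did not measure the pin directly.

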